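Slide a failed regulator body through the flap of the reject box

ROBOT

A 6-joint arm with a two-finger parallel gripper is mounted at the origin on the work surface. World frame = base frame: x ahead of the robot, y to its left, z up, the work surface at z = 0. Lengths are in m, angles in rad, forces in N, time in s.
With the tool pointing down it reaches from about 0.375 to 0.9 m from the base axis. Payload 3.1 kg.
Tool frame: the origin (TCP) lies on the centre line of the jaws, within the pads' length; the fingertips stand 19 mm ahead of it and the grasp point (between the pads) is the TCP; z points along the fingers, y is the direction in which the jaws open and shut (so a half turn about z gives the same grasp; the last joint's range is limited). The gripper opens to 85 mm and grips with 20 to 120 N. Pads are 22 mm wide; open, the fingers measure 114 mm over their backs; the gripper's body (76 mm by 85 mm) begins 54 mm behind the grasp point. The pads swing forward as they close: fully open they stand 13 mm farther back than shut.
Start: joints at [-1.298, 0.527, 1.433, -0, 1.181, -0.178], TCP at [0.272, -0.563, 0.217] pointing down, gripper open.
Joint ranges: [-3.08, 3.08], [-0.75, 2.2], [0.22, 2.44], [-1.43, 4.57], [0, 2.65], [-2.85, 2.85]. Speed limits (rad/s): [2.79, 2.79, 3.14, 3.14, 3.14, 3.14].

INTERFACE

Orientations are given as a unit quaternion [x, y, z, w].
In Python, from station import manip, imaging, workorder gives the robot as it stands.
- The arm moves only by the shell command python3 -m creep 'ROWS' [FORCE]. ROWS is a JSON object of lists of equal length, an entry for each row: "claw": the finger opening in cm, from 0 to 8.54; "dp": the shift along the tool's x, y, z in cm, a list of three; "roll": the turn about the tool's z in rad. In form: {"claw": [claw, ...], "dp": [[dx, dy, dz], ...], "roll": [roll, ...]}. A call has 1 to 12 rows; each row is the pose to reach, as a shift and turn from the pose commanded when the call began, along the tool's axes at that moment; what a row does not reach only later rows make up. A row lasts 1/10 s, in which the tool goes at most 50 mm and 8.59 degrees, less where a joint would pass 70% of its speed; a pose out of reach is approached as far as the arm can. A call with a gripper value outside its range is refused whole. The fingers move at their own pace and stop on an object; FORCE is the grip in N (left out, the last holds). Time passes only in rows, so rows that repeat a pose let the fingers close. It gives the time, the measured TCP pose, the force and the opening at its end, in the units of the state.
- manip.sense(): the state, without advancing time (a new reading comes with each control period).
- imaging.snapshot(name): name is "side" or "top" or "wrist"; returns a dict with "image" (400x640x3 uint8, red, green, blue), "z_map" (400x640 float32, m along the optical axis (not along the pixel's ray), 0 where there is no reading), "vfov" (degrees; the focal length in pixels is half the picture's height over the tangent of half this angle, whatever the lens; pixels are square), "cx", "cy" (the principal point, pixels), "R" (3x3) and "t" (3): a world point X has camera coordinates R X + t. Camera axes: x right, y down, z forward; pixel columns grow to the right and rows downward; lengths in m; the calibration is good to about 2 mm. A picture is of the moment at which its call begins.
- workorder.sign_off(): hands the job in, once; it reports no verdict.
The state is a dict: "t": time; "q": joint angles; "qd": joint speeds; "tau": joint torques, N m; "tcp_pos": TCP position; "tool_rot": TCP orientation; "force": force on the tool from outside, world axes, zero at the start; "ft_torque": the same for the moment, N m; "finger_gap": opening from 0.0 (shut) to 1.0 (fully open).
Only numpy, scipy, OpenCV 4.12 (cv2) and the standard library are available. Lean on these libraries where they do the work, as an engineer would, in place of code of your own. Each camera call takes 0.05 s, during which the arm holds its last target.

TASK

The bright zinc regulator body on the shelf of the red reject box has failed its leak test: with your fingers, and without picking it up, push it steadily along the shelf (do not bat it) and slide it in through the yellow gravity flap until it goes over the sill and down the chute into the box. Then draw your hand back out and clear, so that the flap swings fully shut behind it. Leave the gauge and the rod guide on the shelf, and the parts and wrench on the bench, where they are.

Things in the scene. Friction and masses are not known exactly. Their poses are not given: they have to be found in the camera images.
- reject_box: Red steel reject box, fixed on the bench: 330 wide, 395 deep, 164 high. Origin on the bench top straight under the middle of the shut flap; x points level into the box (the way the part goes in), y to the left seen along x, z up. Its housing, with a clear roof (top at z = 164), is x = -5 to 215 mm; its inside is 205 deep behind the flap and 320 wide.
- shelf (a point): Middle of the level stainless loading shelf in front of the housing, on its top face, 90 mm above the bench; axes as the box. The shelf is 175 deep (box x = -180 to the housing's front panel at -5) and 330 wide, with rims 12 high along its two sides none at the front; two guides 14 high flare from the mouth's sides to 150 apart at x = -45.
- mouth (a point): Middle of the mouth's floor, in the plane of the panel's front face (box x = -5, z = 90); axes as the box. The mouth is 96 wide and 62 high, in a front panel 5 thick whose header above the mouth reaches up to the roof: fingers pointing straight down are stopped by it, fingers leaning forward by 20 to 35 degrees get their tips in under it.
- sill_edge (a point): Middle of the inner edge of the sill (box x = 20, z = 90): the shelf runs on level through the mouth to here, then a smooth 45 degree chute drops to a padded floor 10 mm above the bench. The part goes down by its own weight once its middle is past this edge, that is when its trailing side is about at the flap or a little inside it.
- flap (a joint): Yellow top-hinged flap just inside the mouth, 104 wide, 60 long, 3 thick with a steel strip along its lower edge, 90 g. Hinge line at x = 2.5, z = 156 mm in the box's frame, lower edge 6 mm above the sill. 0 rad = hanging shut against the panel; it swings only inward (into the box) and up, growing to 1.4 rad, moves at a touch (under 1 N) and falls shut by itself.
- regulator_mid (a point): Centre (half-way up) of the bright zinc regulator body, a block 46 x 46 mm, 34 high, with a round spigot 30 mm in diameter and 10 high on top (44 in all), about 0.28 kg, standing loose on the shelf; its centre is 22 mm above the shelf. Its x and y axes are square to its upright faces, z up. It fits through the mouth at any yaw if centred to within 12 mm.
- gauge: Black round pressure gauge lying face up on one side of the shelf, 40 in diameter, 24 high, with a brass stem sticking out 36 from its centre along its -x (towards the shelf's front edge). Origin at the middle of its underside. Leave it alone.
- rod_guide: White nylon rod guide standing on the other side of the shelf, flange 44 in diameter, 22 high. Origin at the middle of its underside. Leave it alone.
- washer_a: Copper crush washer, 26 in diameter, 3 thick, lying on the bench. Leave it alone.
- washer_b: Second copper crush washer, 26 in diameter, 3 thick, lying on the bench. Leave it alone.
- end_cap: Aluminium cylinder end cap, 50 x 50, 32 high, on the bench beside the box. Leave it alone.
- barrel: Square aluminium cylinder barrel lying along its x axis, 130 x 45 x 45, on the bench beside the box. Leave it alone.
- wrench: Steel wrench, 150 long, lying on the bench. Leave it alone.
Not all that is in view belongs to the job. What is shaped like the part that bears regulator_mid but green or orange is not meant.

How it is judged:
By the outcome, as a careful person would: the job done as asked, in the order asked, and still so for the second after the job is handed in, with the robot touching nothing.
It also fails if it takes over 58 s, if anything falls off the work surface, if the arm or the gripper's body presses on something with over 40 N, if the wrist force passes 120 N, or if a joint passes its speed limit or range.

## Working session

There is one attempt and no reset: what is moved stays moved. The work goes in short steps, Python scripts to look and compute and a shell command to move; the robot and the scene stay as the last step left them, time stands still between calls to the robot, and variables do not carry over. Pictures are saved under pics/ and viewed, and the job is handed in when it is done.

```bash
ls; mkdir -p pics
cat > h.py <<'E'
import numpy as np, cv2
from station import manip, imaging, workorder
def f(s): return 200/np.tan(np.radians(s["vfov"]/2))
def px2w(s,u,v,z=None):
    R=np.array(s["R"]);t=np.array(s["t"]);F=f(s)
    d=np.array([(u-s["cx"])/F,(v-s["cy"])/F,1.0])
    C=-R.T@t; D=R.T@d
    if z is not None: return C+D*(z-C[2])/D[2]
    return C+D*s["z_map"][int(round(v)),int(round(u))]
def w2px(s,X):
    c=np.array(s["R"])@np.array(X)+np.array(s["t"]);return f(s)*c[:2]/c[2]+np.array([s["cx"],s["cy"]])
def save(s,n): cv2.imwrite(f"pics/{n}.png",cv2.cvtColor(s["image"],cv2.COLOR_RGB2BGR))
E
python3 - <<'E'
from h import *
import pickle
for n in ["side","top","wrist"]:
    s=imaging.snapshot(n); save(s,n+"0"); pickle.dump(s,open(n+"0.pkl","wb")); print(n,s["vfov"],s["cx"],s["cy"],s.keys())
print(manip.sense())
E
```

```text
pics
side 50.43574838760624 320.5459470129973 202.2424036727307 dict_keys(['image', 'z_map', 'vfov', 'cx', 'cy', 'R', 't'])
top 55.30031391407556 321.31271150935686 204.07420911362365 dict_keys(['image', 'z_map', 'vfov', 'cx', 'cy', 'R', 't'])
wrist 62.60164842722385 318.9044998631454 198.88831383649594 dict_keys(['image', 'z_map', 'vfov', 'cx', 'cy', 'R', 't'])
{'t': 0.15, 'q': array([-1.29852137e+00,  5.28247992e-01,  1.43362373e+00, -1.49032089e-06,
        1.18137056e+00, -1.78510232e-01]), 'qd': array([-0.00014014, -0.00037169, -0.00272703,  0.00115921,  0.00016572,
        0.00041755]), 'tau': array([ 3.74306410e-04, -4.42744088e+01, -1.78276688e+01, -3.25975352e-04,
        5.59785316e-03, -9.34586467e-06]), 'tcp_pos': array([ 0.27215994, -0.5619983 ,  0.21655626]), 'tool_rot': array([ 9.74706047e-01,  2.23489244e-01, -3.93432716e-05, -8.23871772e-04]), 'force': array([-0.17542296, -0.64269257,  0.0391769 ]), 'ft_torque': array([-0.00534413,  0.02177025,  0.03605899]), 'finger_gap': 0.9995112540606135}
```

View pics/top0.png

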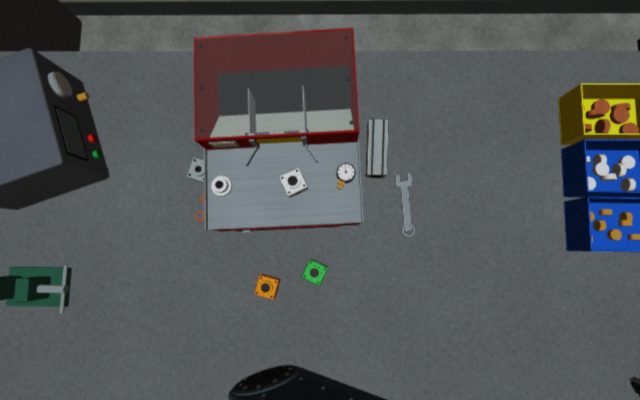

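View pics/side0.png

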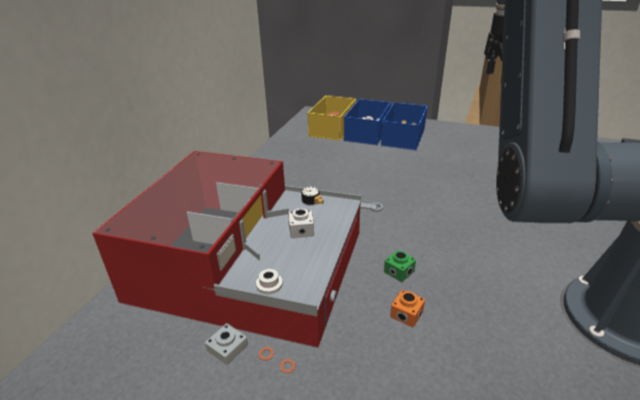

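View pics/wrist0.png

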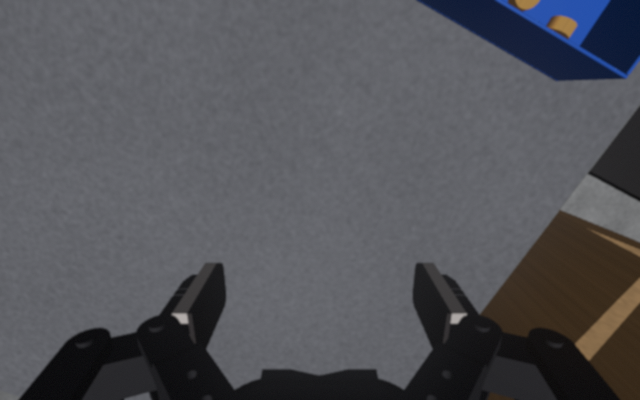

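The candidates are the bright block on the shelf at top (292,182), the orange one at (266,287) and the green one at (314,272), with the end cap at (197,169) on the bench. The bright one on the shelf fits the description. Next I'll confirm it in an enlarged crop.

Run:
```python
from h import *
import pickle
s=pickle.load(open("top0.pkl","rb"));i=cv2.cvtColor(s["image"],cv2.COLOR_RGB2BGR)
cv2.imwrite("pics/c1.png",cv2.resize(i[120:240,185:370],None,fx=4.3,fy=4.3,interpolation=cv2.INTER_CUBIC))
s2=pickle.load(open("side0.pkl","rb"));i=cv2.cvtColor(s2["image"],cv2.COLOR_RGB2BGR)
cv2.imwrite("pics/c2.png",cv2.resize(i[170:310,210:370],None,fx=4,fy=4,interpolation=cv2.INTER_CUBIC))
for S in (s,s2):print("cam",-np.array(S["R"]).T@np.array(S["t"]))
for n,u,v in [("shelf FL",208,228),("FR",361,222),("shelf mid",250,210),("reg top",292,182),("guide",221,185),("gauge",345,172),("housing FL",194,142),("FRc",358,133),("BL",194,38),("BR",354,29),("flap",280,141)]:
    print(n,px2w(s,u,v).round(4))
```

```text
cam [ 0.46251137 -0.03388167  0.90411641]
cam [0.32305407 0.67022184 0.58373787]
shelf FL [0.4981 0.2356 0.0909]
FR [ 0.5155 -0.0923  0.0897]
shelf mid [0.538  0.1461 0.0913]
reg top [0.5927 0.0521 0.1342]
guide [0.5881 0.2046 0.1142]
gauge [ 0.6183 -0.0566  0.1152]
housing FL [ 7.125e-01  3.109e-01 -6.000e-04]
FRc [ 0.6895 -0.0807  0.1576]
BL [0.8869 0.2592 0.1658]
BR [ 1.4566 -0.1171 -0.7523]
flap [0.6853 0.0827 0.1103]
```

View pics/c1.png

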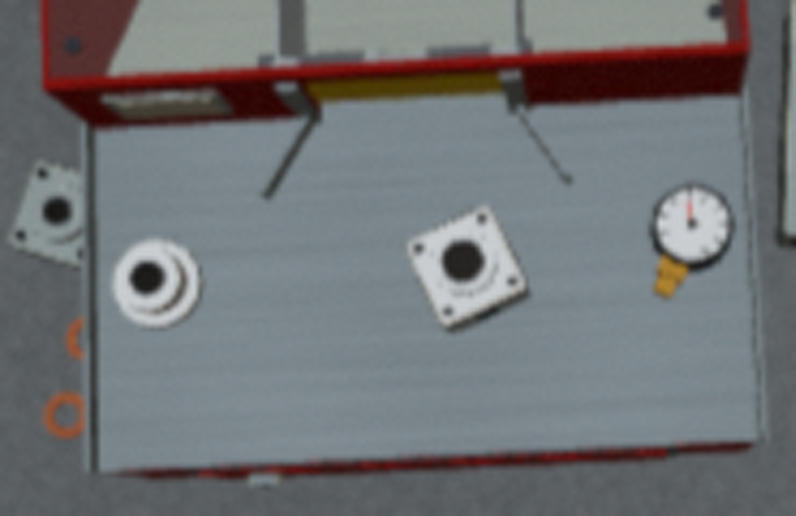

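View pics/c2.png

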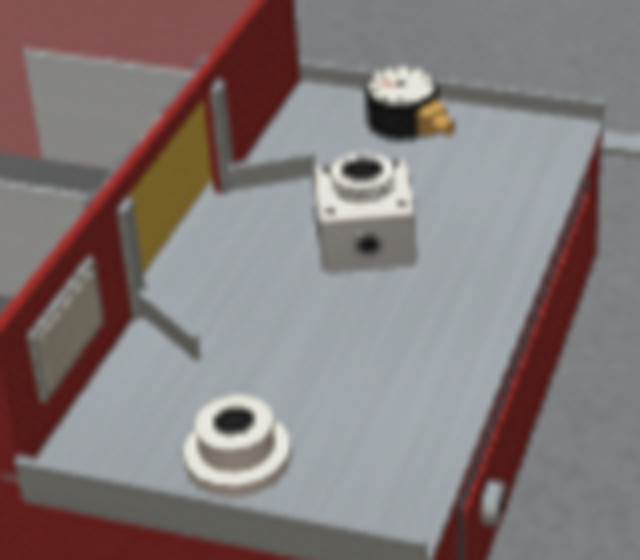

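The crops confirm it: a bright zinc block with a round spigot, standing on the shelf, yawed about 20° to the box. I'll fit the box frame and the part pose next.

```bash
cat >> h.py <<'E'
def cloud(s):
    v,u=np.mgrid[0:400,0:640];F=f(s);z=s["z_map"]
    P=np.stack([(u-s["cx"])/F*z,(v-s["cy"])/F*z,z],-1)
    W=(P-np.array(s["t"]))@np.array(s["R"]); W[z<=0]=np.nan; return W
E
python3 - <<'E'
from h import *
import pickle
for n in("top0","side0"):
    s=pickle.load(open(n+".pkl","rb"));W=cloud(s);im=s["image"].astype(int)
    m=(np.abs(W[...,2]-.09)<.004)&(W[...,0]>.45)&(W[...,0]<.72)&(W[...,1]>-.13)&(W[...,1]<.28)
    m&=(im.max(-1)-im.min(-1)<40)
    p=W[m][:,:2].astype(np.float32)
    print(n,m.sum(),"z",np.median(W[m][:,2]),cv2.minAreaRect(p))
    th=.053
    # front edge fit and header top
    hd=(W[...,2]>.159)&(W[...,2]<.170)&(W[...,0]>.6)&(W[...,0]<.78)&(W[...,1]>-.15)&(W[...,1]<.3)
    q=W[hd];print("hdr",hd.sum(),q.min(0),q.max(0), cv2.minAreaRect(q[:,:2].astype(np.float32)))
    # regulator top
    r=(W[...,2]>.117)&(W[...,2]<.145)&(W[...,0]>.54)&(W[...,0]<.65)&(W[...,1]>.0)&(W[...,1]<.11)
    q=W[r];print("reg",r.sum(),cv2.minAreaRect(q[:,:2].astype(np.float32)),np.median(q[:,2]), q[q[:,2]>.13][:,:2].mean(0))
    yel=(im[...,0]>110)&(im[...,1]>90)&(im[...,2]<60)&(W[...,0]>.64)&(W[...,0]<.73)&(W[...,1]>-.0)&(W[...,1]<.2)
    q=W[yel];print("flap",yel.sum(),q.min(0),q.max(0),q.mean(0))
s=pickle.load(open("top0.pkl","rb"))
g=lambda x,y,z:px2w(s,185+x/4.3,120+y/4.3,z)[:2].round(4)
print("reg corners",[g(*c,.124) for c in((408,240),(486,207),(526,290),(450,328))])
print("hdr line",g(45,82,.164),g(748,42,.164))
print("front edge",g(95,472,.09),g(750,442,.09))
print("guides",g(266,196,.104),g(570,182,.104),"mouth",g(316,118,.104),g(518,110,.104))
s2=pickle.load(open("side0.pkl","rb"));k=lambda x,y,z:px2w(s2,210+x/4,170+y/4,z)[:2].round(4)
print("side guides tip",k(198,345,.104),k(314,158,.104),"reg spigot top",k(363,170,.134),"front edge",k(430,550,.09),k(600,120,.09))
E
```

```text
top0 10901 z 0.09089501039717413 ((0.5960363149642944, 0.07772878557443619), (0.18346309661865234, 0.33156055212020874), 3.4914591312408447)
hdr 8047 [ 0.66960877 -0.08218862  0.15901935] [0.77997063 0.25200143 0.16981924] ((0.7326098084449768, 0.08515966683626175), (0.11034470051527023, 0.329842209815979), 2.9602115154266357)
reg 491 ((0.5948014259338379, 0.05111486464738846), (0.046381521970033646, 0.04604485630989075), 26.31796646118164) 0.1256120544051693 [0.59457257 0.05103853]Traceback (most recent call last):
  File "<stdin>", line 17, in <module>
    return umr_minimum(a, axis, None, out, keepdims, initial, where)
ValueError: zero-size array to reduction operation minimum which has no identity
```

Run:
```python
from h import *
import pickle
s=pickle.load(open("side0.pkl","rb"));W=cloud(s)
m=(np.abs(W[...,2]-.09)<.005)&(W[...,0]>.45)&(W[...,0]<.72)&(W[...,1]>-.13)&(W[...,1]<.28)
print(m.sum(),np.median(W[m][:,2]),cv2.minAreaRect(W[m][:,:2].astype(np.float32)))
r=(W[...,2]>.120)&(W[...,2]<.145)&(W[...,0]>.54)&(W[...,0]<.64)&(W[...,1]>.0)&(W[...,1]<.11)
q=W[r];print("reg",r.sum(),cv2.minAreaRect(q[:,:2].astype(np.float32)),q[q[:,2]>.131][:,:2].mean(0))
s=pickle.load(open("top0.pkl","rb"))
g=lambda x,y,z:px2w(s,185+x/4.3,120+y/4.3,z)[:2].round(4)
print("reg corners",[g(*c,.124) for c in((408,240),(486,207),(526,290),(450,328))])
print("hdr line",g(45,82,.164),g(748,42,.164))
print("front edge",g(95,472,.09),g(750,442,.09))
print("guides",g(266,196,.104),g(570,182,.104),"mouth",g(316,118,.104),g(518,110,.104))
s2=pickle.load(open("side0.pkl","rb"));k=lambda x,y,z:px2w(s2,210+x/4,170+y/4,z)[:2].round(4)
print("side guides tip",k(198,345,.104),k(314,158,.104),"reg spigot top",k(363,170,.134),"front edge",k(430,550,.09),k(600,120,.09))
```

```text
9142 0.08905245368917285 ((0.6165202856063843, 0.08009748160839081), (0.22412903606891632, 0.339340478181839), 3.2966294288635254)
reg 355 ((0.5956369042396545, 0.05397108942270279), (0.04529649764299393, 0.04867333546280861), 26.72928237915039) [0.59525628 0.05453192]
reg corners [array([0.6072, 0.0789]), array([0.6238, 0.0414]), array([0.5833, 0.0212]), array([0.5645, 0.0574])]
hdr line [0.673  0.2455] [ 0.6942 -0.0822]
front edge [0.4943 0.2377] [ 0.5137 -0.089 ]
guides [0.6325 0.1535] [0.6409 0.0018] mouth [0.6725 0.1298] [0.6774 0.0284]
side guides tip [0.6294 0.1642] [0.6403 0.0108] reg spigot top [0.5941 0.0543] front edge [0.4959 0.2327] [ 0.5161 -0.0913]
```

Box yaw is about 3.4° and its origin about (0.685, 0.082). The regulator is at (0.5945, 0.0525), which is box x −92, y −24, with its face normal about 25° in world. The rows give me no tilt. With the jaws open along the push direction, though, the back of the front finger stands ahead of the gripper body, so it can reach in under the header. I'll hover and check that geometry.

```bash
python3 -m creep '{"claw":[8.54,8.54,8.54,8.54,8.54,8.54,8.54,8.54,8.54,8.54,8.54,8.54],"dp":[[3.6,-3.46,0],[7.2,-6.92,0],[10.8,-10.4,0],[14.4,-13.8,0],[18,-17.3,0],[21.6,-20.8,0],[25.2,-24.2,0],[28.8,-27.7,0],[32.4,-31.1,0],[36,-34.6,0],[39.6,-38.1,0],[43.2,-41.5,0]],"roll":[-0.13,-0.26,-0.39,-0.52,-0.65,-0.78,-0.91,-1.04,-1.17,-1.3,-1.43,-1.56]}'
python3 - <<'E'
from h import *
import pickle
st=manip.sense();print(st["t"],st["q"].round(3),st["tcp_pos"],st["tool_rot"].round(4),st["force"])
for n in["side","wrist","top"]:
    s=imaging.snapshot(n);save(s,n+"1");pickle.dump(s,open(n+"1.pkl","wb"))
E
```

```text
t: 1.35
tcp_pos: [0.4805, 0.0013, 0.2173]
tool_rot: [0.533, 0.846, -0.0, 0.0]
force: [1.4, -0.2, 0.2]
finger_gap: 1.004
1.35 [-0.23   0.334  1.785 -0.     1.022 -0.676] [0.48053073 0.00131116 0.21732599] [ 5.335e-01  8.458e-01 -1.000e-04  0.000e+00] [ 1.43523171 -0.19309435  0.23737326]
```

View pics/side1.png

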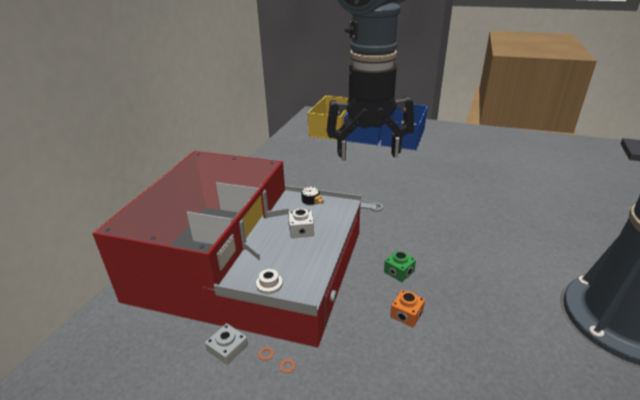

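View pics/wrist1.png

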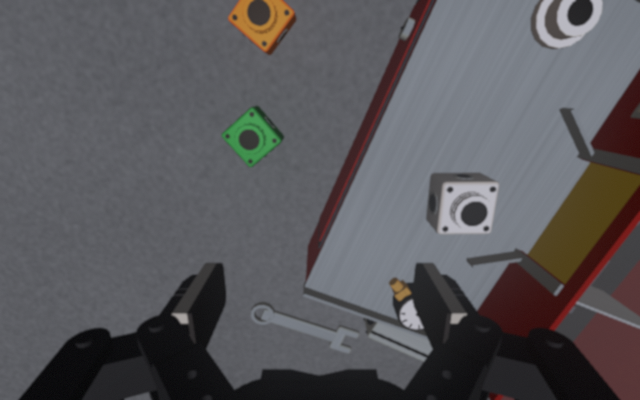

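The side view shows the hand hovering at (370,100). In the wrist view the regulator at (465,205) sits square to the image, so the jaw axis matches its yaw. Now a closer look at the finger shape.

Run:
```python
from h import *
import pickle
s=pickle.load(open("side1.pkl","rb"));i=cv2.cvtColor(s["image"],cv2.COLOR_RGB2BGR)
c=cv2.resize(i[60:170,310:440],None,fx=5.4,fy=5.4,interpolation=cv2.INTER_CUBIC)
c=np.clip(c.astype(float)*2,0,255).astype(np.uint8)
cv2.imwrite("pics/c3.png",c)
W=cloud(s)
tcp=np.array([.4805,.0013,.2173]); ty=np.array([np.cos(np.radians(25.5)),np.sin(np.radians(25.5)),0]); tx=np.array([-ty[1],ty[0],0])
d=W-tcp; a=np.stack([d@tx,d@ty,-d[...,2]],-1)
m=np.isfinite(a).all(-1)&(np.abs(a[...,1])<.09)&(np.abs(a[...,0])<.07)&(a[...,2]>-.12)&(a[...,2]<.03)
q=a[m]
for z in np.arange(-.09,.03,.006):
    k=q[np.abs(q[:,2]-z)<.003]
    if len(k): print(f"z {z*1000:5.0f} n{len(k)} y {k[:,1].min()*1000:.0f}..{k[:,1].max()*1000:.0f}  x {k[:,0].min()*1000:.0f}..{k[:,0].max()*1000:.0f}")
```

```text
z   -90 n239 y -72..73  x -17..20
z   -84 n158 y -73..74  x -12..20
z   -78 n195 y -73..74  x -13..17
z   -72 n97 y -72..71  x 6..18
z   -66 n51 y -63..59  x -10..14
z   -60 n61 y -55..56  x -11..14
z   -54 n67 y -56..56  x -8..15
z   -48 n59 y -56..56  x -5..14
z   -42 n57 y -56..56  x -9..15
z   -36 n55 y -56..56  x -8..14
z   -30 n37 y -49..50  x -9..13
```

View pics/c3.png

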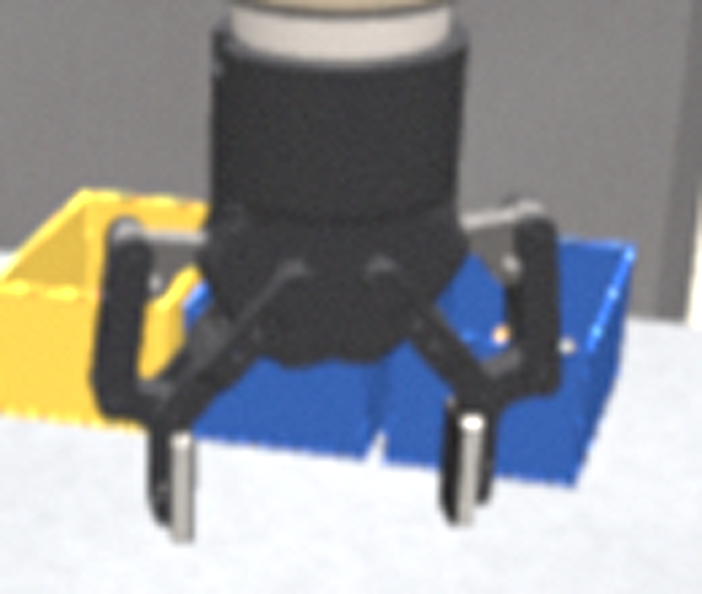

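Run:
```python
from h import *
import pickle
s=pickle.load(open("side1.pkl","rb"));st=manip.sense()
print(st["tcp_pos"])
tcp=st["tcp_pos"]; a=np.radians(25.5);ty=np.array([np.cos(a),np.sin(a),0]);
for sg in(1,-1):
  for h in(.0,.006,.019,-.03): print(sg,h,w2px(s,tcp+sg*.047*ty-[0,0,h]).round(1))
print("z",s["z_map"][158,343],s["z_map"][155,396],s["z_map"][100,370])
W=cloud(s);print(W[157,343],W[154,395],W[152,397])
t=pickle.load(open("top1.pkl","rb"));print("topproj",w2px(t,tcp).round(1))
```

```text
[0.48064612 0.00212176 0.21716138]
1 0.0 [341.7 171.7]
1 0.006 [341.7 174.6]
1 0.019 [341.6 180.9]
1 -0.03 [341.8 156.8]
-1 0.0 [392.8 168.4]
-1 0.006 [392.5 171.3]
-1 0.019 [392.  177.5]
-1 -0.03 [394.  153.5]
z 0.7423931 0.7486725 0.66457385
[0.51761179 0.03305808 0.25261735] [ 0.43456919 -0.00749366  0.25163275] [ 0.43198444 -0.0113642   0.25410106]
topproj [313.3 236.1]
```

View pics/top1.png

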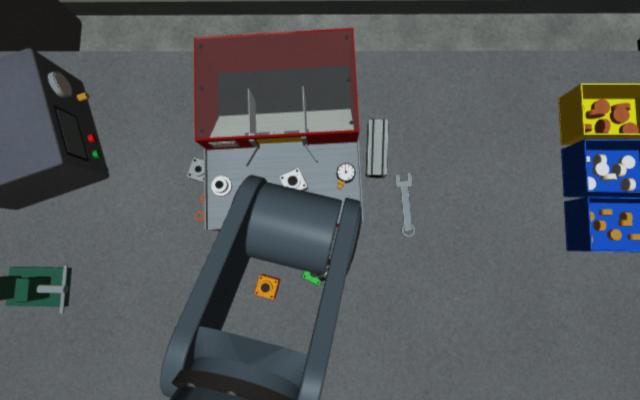

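Run:
```python
from h import *
import pickle
s=pickle.load(open("wrist1.pkl","rb"))
R=np.array(s["R"]);print(R.round(3),"C",(-R.T@s["t"]).round(4))
for n,u,v in[("spigot",470,190),("shelf",420,130),("bench",200,100),("reg face",485,215),("fingL",215,270),("fingR",425,270),("fingL pad",205,300),("guide rim",300,60)]:
    print(n,px2w(s,u,v).round(4),s["z_map"][v,u])
t=manip.sense()["tcp_pos"]
for h in(0,.006,.019,-.024): print(h,w2px(s,t-[0,0,h]).round(1))
```

```text
[[ 0.898  0.44   0.005]
 [ 0.416 -0.852  0.317]
 [ 0.144 -0.283 -0.948]] C [0.4463 0.0819 0.3733]
spigot [0.5893 0.0668 0.1226] 0.26250482
shelf [0.5399 0.0906 0.088 ] 0.28151542
bench [ 0.3365  0.0153 -0.0018] 0.3587835
reg face [0.6055 0.0555 0.1333] 0.2579394
fingL [ 0.4395 -0.0005  0.2534] 0.1359908
fingR [0.5171 0.0379 0.2543] 0.13541377
fingL pad [ 0.4414 -0.0043  0.2678] 0.12365586
guide rim [4.174e-01 9.980e-02 1.000e-04] 0.3447162
0 [309.6 260.3]
0.006 [309.8 254.9]
0.019 [310.3 244.3]
-0.024 [308.4 285.8]
```

Both cameras agree that the open fingertips stand about 27 mm behind the reported TCP, and that the outer links stick out to ±73 mm at header height. So with vertical fingers the header does block this hand, and I need a lean. An out-of-reach pose is only "approached as far as the arm can", which may tilt the tool at full stretch, so I'll test that well above everything. First I'll raise, turn the jaws across the box and line up.

```bash
python3 -m creep '{"claw":[8.54,8.54,8.54,8.54,8.54,8.54,8.54,8.54,8.54,8.54],"dp":[[1.2,0.6,-2],[2.4,1.2,-4],[3.6,1.7,-6],[4.9,2.3,-8],[6.1,2.9,-10],[7.3,3.5,-12],[8.5,4.1,-13],[9.8,4.6,-14],[11,5.2,-15],[12.2,5.8,-16]],"roll":[-0.13,-0.26,-0.39,-0.52,-0.65,-0.78,-0.91,-1.04,-1.17,-1.19]}'
python3 -c "
from h import *
s=manip.sense();print(s['t'],s['q'].round(3),s['tcp_pos'].round(4),s['tool_rot'].round(4))"
```

```text
t: 2.5
tcp_pos: [0.4807, 0.1333, 0.3775]
tool_rot: [-0.028, 1.0, -0.0, -0.0]
force: [0.3, 0.4, -0.2]
finger_gap: 1.005
2.5 [ 4.600e-02  1.930e-01  1.506e+00 -1.000e-03  1.444e+00 -1.581e+00] [0.4807 0.1333 0.3775] [-2.840e-02  9.996e-01 -3.000e-04 -4.000e-04]
```

```bash
python3 -m creep '{"claw":[8.54,8.54,8.54,8.54,8.54,8.54,8.54,8.54,8.54,8.54,8.54,8.54],"dp":[[-5,0,0],[-10,0,0],[-15,0,0],[-20,0,0],[-25,0,0],[-30,0,0],[-35,0,0],[-40,0,0],[-45,0,0],[-50,0,0],[-55,0,0],[-60,0,0]],"roll":[0,0,0,0,0,0,0,0,0,0,0,0]}'
python3 -c "
from h import *
s=manip.sense();print(s['t'],s['q'].round(3),s['tcp_pos'].round(4),s['tool_rot'].round(4))"
```

```text
t: 3.7
tcp_pos: [0.8995, 0.1471, 0.3335]
tool_rot: [-0.029, 0.999, 0.002, 0.02]
force: [-0.1, 0.6, 0.5]
finger_gap: 1.002
3.7 [ 0.038  0.973  0.218  0.005  1.911 -1.589] [0.8995 0.1471 0.3335] [-0.0289  0.9994  0.0024  0.0197]
```

It stretched to joint 3's limit and a forward lean of about 2.3° appeared, so leaning at full stretch works. Pushing further.

```bash
python3 -m creep '{"claw":[8.54,8.54,8.54,8.54,8.54,8.54],"dp":[[-5,0,0],[-10,0,0],[-15,0,0],[-20,0,0],[-25,0,0],[-30,0,0]],"roll":[0,0,0,0,0,0]}'
python3 -c "
from h import *
s=manip.sense();print(s['t'],s['q'].round(3),s['tcp_pos'].round(4),s['tool_rot'].round(4))"
```

```text
t: 4.3
tcp_pos: [0.9321, 0.1361, 0.282]
tool_rot: [-0.03, 0.999, 0.005, 0.037]
force: [0.6, 1.0, -0.2]
finger_gap: 1.0
4.3 [ 0.024  1.031  0.219  0.01   1.818 -1.604] [0.9321 0.1361 0.282 ] [-0.0296  0.9989  0.0046  0.037 ]
```

```bash
python3 -m creep '{"claw":[8.54,8.54],"dp":[[0,0,0],[0,0,0]],"roll":[0,0]}'
python3 -c "
from h import *
s=manip.sense();print(s['t'],s['q'].round(3),s['tcp_pos'].round(4),s['tool_rot'].round(4))"
python3 -m creep '{"claw":[8.54,8.54,8.54,8.54],"dp":[[3,0,0],[6,0,0],[9,0,0],[12,0,0]],"roll":[0,0,0,0]}'
python3 -c "
from h import *
s=manip.sense();print(s['t'],s['q'].round(3),s['tcp_pos'].round(4),s['tool_rot'].round(4))"
```

```text
t: 4.5
tcp_pos: [0.9318, 0.1361, 0.2815]
tool_rot: [-0.03, 0.999, 0.005, 0.036]
force: [0.5, 0.3, -0.3]
finger_gap: 0.996
4.5 [ 0.024  1.031  0.219  0.01   1.819 -1.604] [0.9318 0.1361 0.2815] [-0.0296  0.9989  0.0046  0.0363]
t: 4.9
tcp_pos: [0.8113, 0.1292, 0.2743]
tool_rot: [-0.03, 0.999, 0.005, 0.038]
force: [0.6, -0.1, 0.1]
finger_gap: 1.005
4.9 [ 0.019  0.749  0.838  0.01   1.479 -1.612] [0.8113 0.1292 0.2743] [-0.0297  0.9988  0.0046  0.0377]
```

The lean is kept when the arm comes back, so it can be built up. I'll stretch out and up for more.

```bash
python3 -m creep '{"claw":[8.54,8.54,8.54,8.54,8.54,8.54,8.54,8.54,8.54,8.54,8.54,8.54],"dp":[[-4,0,-3],[-8,0,-6],[-12,0,-9],[-16,0,-12],[-20,0,-15],[-24,0,-18],[-28,0,-21],[-32,0,-24],[-36,0,-27],[-40,0,-30],[-44,0,-33],[-48,0,-36]],"roll":[0,0,0,0,0,0,0,0,0,0,0,0]}'
python3 -c "
from h import *
s=manip.sense();print(s['t'],s['q'].round(3),s['tcp_pos'].round(4),s['tool_rot'].round(4))"
```

```text
t: 6.1
tcp_pos: [0.8876, 0.1152, 0.4173]
tool_rot: [-0.03, 0.998, 0.006, 0.055]
force: [0.2, -0.7, -0.1]
finger_gap: 1.003
6.1 [-1.000e-03  8.790e-01  2.190e-01  1.700e-02  1.934e+00 -1.624e+00] [0.8876 0.1152 0.4173] [-0.0295  0.998   0.0064  0.0549]
```

```bash
python3 -m creep '{"claw":[8.54,8.54,8.54,8.54,8.54,8.54],"dp":[[-90,0,0],[-90,0,0],[-90,0,0],[-90,0,0],[-90,0,0],[-90,0,0]],"roll":[0,0,0,0,0,0]}'
python3 -c "
from h import *
s=manip.sense();print(s['t'],s['q'].round(3),s['tcp_pos'].round(4),s['tool_rot'].round(4))"
```

```text
t: 6.7
tcp_pos: [0.9358, 0.1053, 0.3429]
tool_rot: [-0.029, 0.997, 0.008, 0.073]
force: [0.9, 0.5, -0.5]
finger_gap: 1.0
6.7 [-0.013  0.966  0.219  0.023  1.812 -1.636] [0.9358 0.1053 0.3429] [-0.0294  0.9969  0.0079  0.0727]
```

```bash
python3 -m creep '{"claw":[8.54,8.54,8.54,8.54,8.54,8.54,8.54,8.54,8.54,8.54,8.54,8.54],"dp":[[-90,0,-70],[-90,0,-70],[-90,0,-70],[-90,0,-70],[-90,0,-70],[-90,0,-70],[-90,0,-70],[-90,0,-70],[-90,0,-70],[-90,0,-70],[-90,0,-70],[-90,0,-70]],"roll":[0,0,0,0,0,0,0,0,0,0,0,0]}'
python3 -c "
from h import *
s=manip.sense();print(s['t'],s['q'].round(3),s['tcp_pos'].round(4),s['tool_rot'].round(4))"
```

```text
t: 7.9
tcp_pos: [0.8816, 0.0832, 0.477]
tool_rot: [-0.029, 0.995, 0.009, 0.091]
force: [0.1, 0.6, -0.3]
finger_gap: 0.999
7.9 [-0.043  0.812  0.219  0.033  1.929 -1.658] [0.8816 0.0832 0.477 ] [-0.0294  0.9953  0.0092  0.0915]
```

```bash
cat > st.py <<'E'
from h import *
from scipy.spatial.transform import Rotation as Ro
s=manip.sense();R=Ro.from_quat(s["tool_rot"]).as_matrix()
print(s['t'],s['q'].round(3),s['tcp_pos'].round(4),"f",s["force"].round(1),"gap",round(float(s["finger_gap"]),3))
z=R[:,2];print("lean",np.degrees(np.arccos(-z[2])).round(2),"lean heading",np.degrees(np.arctan2(z[1],z[0])).round(1),"y head",np.degrees(np.arctan2(R[1,1],R[0,1])).round(2),"\nR",R.round(4).tolist())
E
python3 -m creep '{"claw":[8.54,8.54,8.54,8.54,8.54,8.54,8.54,8.54,8.54,8.54],"dp":[[-90,15,0],[-90,15,0],[-90,15,0],[-90,15,0],[-90,15,0],[-90,15,0],[-90,15,0],[-90,15,0],[-90,15,0],[-90,15,0]],"roll":[0,0,0,0,0,0,0,0,0,0]}'
python3 st.py
```

```text
t: 8.9
tcp_pos: [0.9417, 0.1311, 0.3796]
tool_rot: [-0.029, 0.993, 0.011, 0.111]
force: [-0.3, -1.1, -0.3]
finger_gap: 0.994
8.9 [ 0.013  0.929  0.219  0.026  1.772 -1.609] [0.9417 0.1311 0.3796] f [-0.3 -1.1 -0.3] gap 0.994
lean 12.76 lean heading 7.5 y head 93.48 
R [[-0.9738, -0.0607, 0.219], [-0.0557, 0.998, 0.0287], [-0.2203, 0.0158, -0.9753]]
```

```bash
python3 -m creep '{"claw":[8.54,8.54,8.54,8.54,8.54,8.54,8.54,8.54,8.54,8.54],"dp":[[-90,0,-15],[-90,0,-15],[-90,0,-15],[-90,0,-15],[-90,0,-15],[-90,0,-15],[-90,0,-15],[-90,0,-15],[-90,0,-15],[-90,0,-15]],"roll":[0,0,0,0,0,0,0,0,0,0]}'
python3 st.py
```

```text
t: 9.9
tcp_pos: [0.9621, 0.1091, 0.3698]
tool_rot: [-0.029, 0.991, 0.013, 0.13]
force: [0.5, -0.4, -0.1]
finger_gap: 0.997
9.9 [-0.014  0.944  0.219  0.037  1.72  -1.633] [0.9621 0.1091 0.3698] f [ 0.5 -0.4 -0.1] gap 0.997
lean 14.98 lean heading 7.3 y head 93.51 
R [[-0.9646, -0.0613, 0.2564], [-0.0546, 0.998, 0.033], [-0.2579, 0.0178, -0.966]]
```

```bash
python3 -m creep '{"claw":[8.54,8.54,8.54,8.54,8.54,8.54,8.54,8.54,8.54,8.54,8.54,8.54],"dp":[[-90,5,-20],[-90,5,-20],[-90,5,-20],[-90,5,-20],[-90,5,-20],[-90,5,-20],[-90,5,-20],[-90,5,-20],[-90,5,-20],[-90,5,-20],[-90,5,-20],[-90,5,-20]],"roll":[0,0,0,0,0,0,0,0,0,0,0,0]}'
python3 -m creep '{"claw":[8.54,8.54,8.54,8.54,8.54,8.54,8.54,8.54,8.54,8.54,8.54,8.54],"dp":[[-90,5,-20],[-90,5,-20],[-90,5,-20],[-90,5,-20],[-90,5,-20],[-90,5,-20],[-90,5,-20],[-90,5,-20],[-90,5,-20],[-90,5,-20],[-90,5,-20],[-90,5,-20]],"roll":[0,0,0,0,0,0,0,0,0,0,0,0]}'
python3 st.py
```

```text
t: 11.1
tcp_pos: [0.965, 0.1099, 0.3919]
tool_rot: [-0.029, 0.988, 0.014, 0.149]
force: [-0.2, -0.5, 0.2]
finger_gap: 1.001
t: 12.3
tcp_pos: [0.9648, 0.1102, 0.4199]
tool_rot: [-0.029, 0.985, 0.016, 0.168]
force: [-0.3, 0.8, 1.2]
finger_gap: 1.001
12.3 [-0.016  0.895  0.219  0.047  1.691 -1.632] [0.9648 0.1102 0.4199] f [-0.3  0.8  1.2] gap 1.001
lean 19.47 lean heading 7.1 y head 93.58 
R [[-0.9416, -0.0625, 0.3308], [-0.0517, 0.9978, 0.0414], [-0.3327, 0.0219, -0.9428]]
```

```bash
python3 -m creep '{"claw":[8.54,8.54,8.54,8.54,8.54,8.54,8.54,8.54,8.54,8.54,8.54,8.54],"dp":[[-90,5,-10],[-90,5,-10],[-90,5,-10],[-90,5,-10],[-90,5,-10],[-90,5,-10],[-90,5,-10],[-90,5,-10],[-90,5,-10],[-90,5,-10],[-90,5,-10],[-90,5,-10]],"roll":[0,0,0,0,0,0,0,0,0,0,0,0]}'
python3 -m creep '{"claw":[8.54,8.54,8.54,8.54,8.54,8.54,8.54,8.54,8.54,8.54,8.54,8.54],"dp":[[-90,0,-10],[-90,0,-10],[-90,0,-10],[-90,0,-10],[-90,0,-10],[-90,0,-10],[-90,0,-10],[-90,0,-10],[-90,0,-10],[-90,0,-10],[-90,0,-10],[-90,0,-10]],"roll":[0,0,0,0,0,0,0,0,0,0,0,0]}'
python3 st.py
```

```text
t: 13.5
tcp_pos: [0.979, 0.112, 0.4187]
tool_rot: [-0.029, 0.982, 0.018, 0.188]
force: [-1.1, 0.2, -0.4]
finger_gap: 0.999
t: 14.7
tcp_pos: [0.9879, 0.094, 0.4319]
tool_rot: [-0.029, 0.978, 0.019, 0.207]
force: [-0.0, 1.2, 0.5]
finger_gap: 1.005
14.7 [-0.037  0.891  0.219  0.064  1.617 -1.65 ] [0.9879 0.094  0.4319] f [-0.   1.2  0.5] gap 1.005
lean 23.99 lean heading 6.9 y head 93.66 
R [[-0.9127, -0.0638, 0.4037], [-0.0481, 0.9976, 0.0489], [-0.4059, 0.0252, -0.9136]]
```

The lean is now 24°, with jaw y aligned to the box. I'll come back over the shelf behind the part, setting the fingers to 20 mm open and the front face toward 25°.

```bash
python3 -m creep '{"claw":[6,4,2,2,2,2,2,2,2,2,2,2],"dp":[[3.9,-0.3,-0.4],[7.9,-0.6,-0.8],[11.8,-0.9,-1.1],[15.8,-1.1,-1.5],[19.7,-1.4,-1.9],[23.6,-1.7,-2.2],[27.6,-2,-2.6],[31.5,-2.3,-3],[35.5,-2.6,-3.4],[39.4,-2.8,-3.8],[43.4,-3.1,-4.1],[47.3,-3.4,-4.5]],"roll":[0,0,-0.04,-0.08,-0.12,-0.16,-0.2,-0.24,-0.28,-0.32,-0.36,-0.38]}' 30
python3 st.py
python3 - <<'E'
from h import *
import pickle
for n in["side","wrist","top"]:
    s=imaging.snapshot(n);save(s,n+"2");pickle.dump(s,open(n+"2.pkl","wb"))
    if n=="side":
        i=cv2.cvtColor(s["image"],cv2.COLOR_RGB2BGR);c=cv2.resize(i[40:260,230:420],None,fx=2.7,fy=2.7,interpolation=cv2.INTER_CUBIC)
        cv2.imwrite("pics/c4.png",np.clip(c.astype(float)*1.8,0,255).astype(np.uint8))
E
```

```text
t: 15.9
tcp_pos: [0.5387, 0.0352, 0.2802]
tool_rot: [-0.213, 0.954, -0.021, 0.207]
force: [0.5, -0.8, -0.7]
finger_gap: 0.238
15.9 [-0.223  0.187  1.884  0.219  0.684 -2.377] [0.5387 0.0352 0.2802] f [ 0.5 -0.8 -0.7] gap 0.238
lean 24.06 lean heading 6.8 y head 113.71 
R [[-0.8229, -0.3988, 0.4048], [-0.4161, 0.908, 0.0486], [-0.387, -0.1285, -0.9131]]
```

View pics/c4.png

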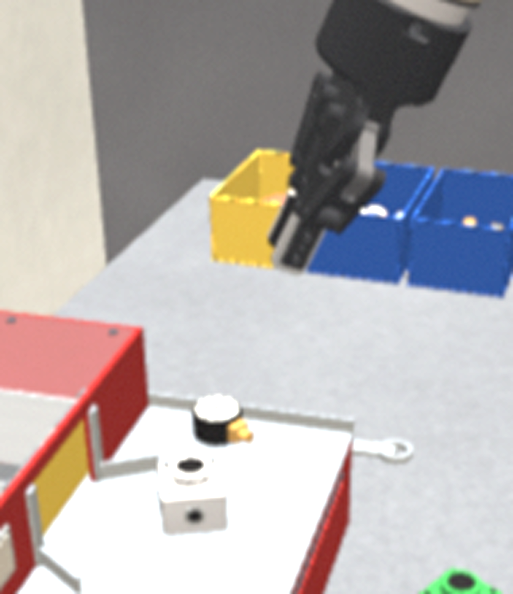

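View pics/wrist2.png

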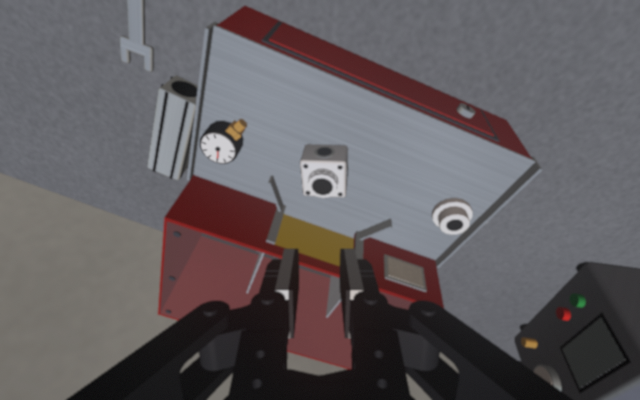

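Run:
```python
from h import *
import pickle
from scipy.spatial.transform import Rotation as Ro
st=manip.sense();R=Ro.from_quat(st["tool_rot"]).as_matrix();p=st["tcp_pos"]
for n in("side2","wrist2"):
    s=pickle.load(open(n+".pkl","rb"));W=cloud(s)
    a=(W-p)@R  # tool coords
    m=np.isfinite(a).all(-1)&(np.abs(a[...,0])<.05)&(np.abs(a[...,1])<.1)&(a[...,2]>-.1)&(a[...,2]<.05)
    q=a[m]
    print(n,"lowest",np.sort(q[:,2])[-8:].round(4))
    for z in np.arange(-.09,.03,.008):
        k=q[np.abs(q[:,2]-z)<.004]
        if len(k): print(f"z {z*1000:5.0f} n{len(k)} x {k[:,0].min()*1000:.0f}..{k[:,0].max()*1000:.0f} y {k[:,1].min()*1000:.0f}..{k[:,1].max()*1000:.0f}")
```

```text
side2 lowest [-0.0148 -0.0146 -0.0146 -0.0142 -0.0142 -0.0135 -0.0132 -0.0128]
z   -90 n155 x -18..12 y -59..59
z   -82 n160 x -19..11 y -50..55
z   -74 n89 x -16..11 y -50..50
z   -66 n143 x -15..12 y -40..46
z   -58 n69 x -15..11 y -36..41
z   -50 n65 x -12..10 y -22..25
z   -42 n93 x -13..9 y -19..25
z   -34 n77 x -13..10 y -15..26
z   -26 n82 x -13..10 y -15..26
z   -18 n59 x -12..10 y -16..23
z   -10 n3 x -8..4 y -13..16
wrist2 lowest [-0.0126 -0.0125 -0.0124 -0.0124 -0.0124 -0.0119 -0.0117 -0.0113]
z   -90 n8382 x 7..26 y -55..66
z   -82 n5927 x -2..26 y -51..60
z   -74 n4453 x -5..25 y -47..56
z   -66 n6730 x -5..22 y -42..51
z   -58 n2127 x -1..22 y -37..47
z   -50 n1063 x -4..21 y -23..32
z   -42 n793 x -3..20 y -18..29
z   -34 n735 x -3..20 y -18..29
z   -26 n653 x -4..20 y -18..29
z   -18 n350 x -3..20 y -18..28
z   -10 n26 x 3..12 y -5..15
```

Measured: the tip is about 12 mm behind the reported TCP along the tool, its front face is at tool x ≈ −11, and it spans ±22 mm. Going down to roughly 30 mm behind the part's rear face.

```bash
python3 -m creep '{"claw":[2,2,2,2,2,2,2,2],"dp":[[1,0.2,2.4],[2,0.3,4.8],[3,0.5,7.2],[4.1,0.6,9.6],[5.1,0.8,12],[5.8,0.9,13.8],[6.4,1,15.1],[6.8,1.1,16]],"roll":[0,0,0,0,0,0,0,0]}'
python3 st.py
python3 - <<'E'
from h import *
import pickle
for n in["side","wrist"]:
    s=imaging.snapshot(n);save(s,n+"3");pickle.dump(s,open(n+"3.pkl","wb"))
    if n=="side":
        i=cv2.cvtColor(s["image"],cv2.COLOR_RGB2BGR);c=cv2.resize(i[120:270,220:400],None,fx=3.8,fy=3.8,interpolation=cv2.INTER_CUBIC)
        cv2.imwrite("pics/c5.png",np.clip(c.astype(float)*1.3,0,255).astype(np.uint8))
E
```

```text
t: 16.85
tcp_pos: [0.5481, 0.0259, 0.1083]
tool_rot: [-0.211, 0.956, -0.022, 0.204]
force: [1.2, 0.2, 0.1]
finger_gap: 0.234
16.85 [-0.236  0.522  2.047  0.651  0.226 -2.853] [0.5481 0.0259 0.1083] f [1.2 0.2 0.1] gap 0.234
lean 23.67 lean heading 6.3 y head 113.45 
R [[-0.8276, -0.3947, 0.3991], [-0.4127, 0.9098, 0.044], [-0.3805, -0.1283, -0.9158]]
```

View pics/c5.png

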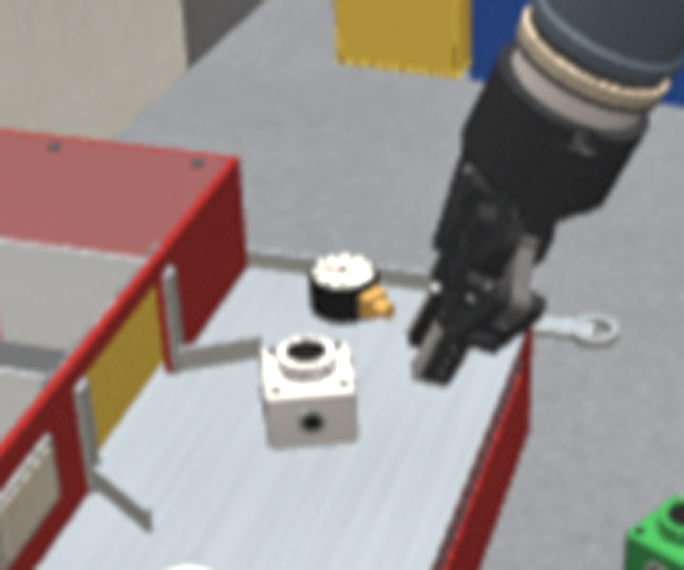

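View pics/wrist3.png

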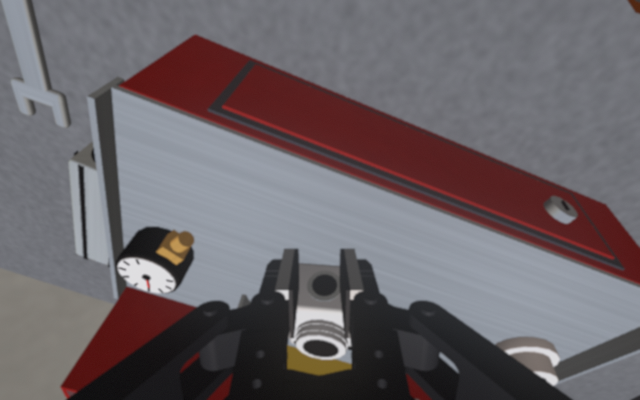

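Side view: the tips at crop (430,375) are level and behind the part at (310,400). The wrist view shows the part centred between the fingers. But joint 6 is at its limit (−2.85), so I'll roll back some before pushing.

```bash
python3 -m creep '{"claw":[2,2,2,2],"dp":[[0,0,0],[0,0,0],[0,0,0],[0,0,0]],"roll":[0.07,0.14,0.2,0.2]}'
python3 st.py
```

```text
t: 17.35
tcp_pos: [0.5479, 0.0263, 0.1105]
tool_rot: [-0.117, 0.972, -0.002, 0.206]
force: [-0.5, 0.7, -0.4]
finger_gap: 0.237
17.35 [-0.235  0.517  2.048  0.649  0.228 -2.654] [0.5479 0.0263 0.1105] f [-0.5  0.7 -0.4] gap 0.237
lean 23.82 lean heading 6.3 y head 103.06 
R [[-0.8876, -0.2256, 0.4015], [-0.2274, 0.9728, 0.044], [-0.4005, -0.0522, -0.9148]]
```

```bash
python3 -m creep '{"claw":[2,2,2],"dp":[[-0.1,0.1,0.6],[-0.1,0.1,1.2],[-0.2,0.1,1.7]],"roll":[0,0.03,0.05]}'
python3 st.py
```

```text
t: 17.65
tcp_pos: [0.5554, 0.0287, 0.0943]
tool_rot: [-0.091, 0.974, 0.004, 0.205]
force: [-0.3, 0.4, 0.5]
finger_gap: 0.233
17.65 [-0.226  0.558  2.038  0.722  0.202 -2.669] [0.5554 0.0287 0.0943] f [-0.3  0.4  0.5] gap 0.233
lean 23.69 lean heading 6.3 y head 100.36 
R [[-0.899, -0.1797, 0.3994], [-0.1768, 0.9832, 0.0444], [-0.4007, -0.0307, -0.9157]]
```

Pushing stage 1 at about 60 mm/s along roughly 22° (world), then look.

```bash
python3 -m creep '{"claw":[2,2,2,2,2,2,2,2],"dp":[[-0.56,0.12,0.24],[-1.12,0.24,0.48],[-1.68,0.36,0.72],[-2.24,0.48,0.97],[-2.8,0.6,1.21],[-3.36,0.72,1.45],[-3.92,0.84,1.69],[-4.5,0.98,1.93]],"roll":[0,0,0,0,0,0,0,0]}'
python3 st.py
python3 - <<'E'
from h import *
import pickle
for n in["side","top"]:
    s=imaging.snapshot(n);save(s,n+"4");pickle.dump(s,open(n+"4.pkl","wb"))
    i=cv2.cvtColor(s["image"],cv2.COLOR_RGB2BGR)
    c=i[120:270,220:400] if n=="side" else i[115:240,185:370]
    c=cv2.resize(c,None,fx=3.8,fy=3.8,interpolation=cv2.INTER_CUBIC)
    cv2.imwrite(f"pics/c6{n}.png",np.clip(c.astype(float)*1.3,0,255).astype(np.uint8))
E
```

```text
t: 18.45
tcp_pos: [0.6004, 0.0475, 0.0938]
tool_rot: [-0.092, 0.975, 0.004, 0.204]
force: [-1.6, -0.2, 0.4]
finger_gap: 0.234
18.45 [-0.164  0.591  1.923  0.447  0.256 -2.335] [0.6004 0.0475 0.0938] f [-1.6 -0.2  0.4] gap 0.234
lean 23.52 lean heading 6.5 y head 100.42 
R [[-0.9, -0.1807, 0.3966], [-0.1774, 0.9831, 0.0453], [-0.398, -0.0296, -0.9169]]
```

View pics/c6side.png

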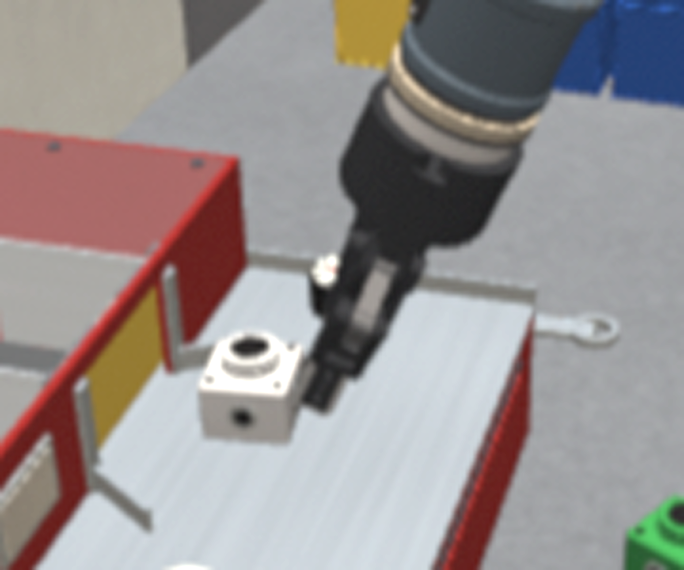

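View pics/c6top.png

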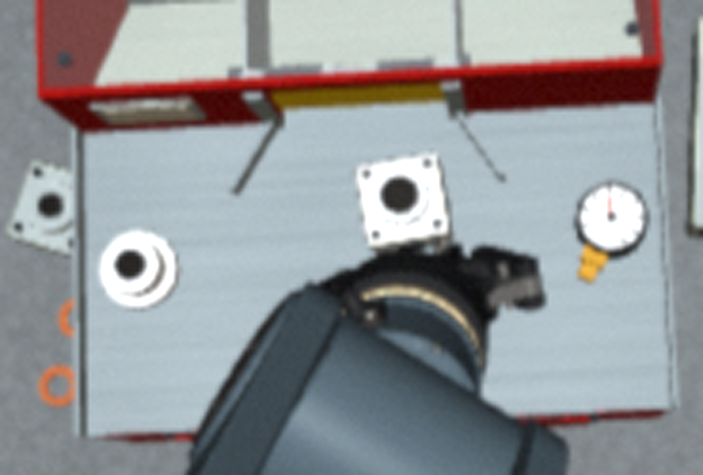

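The part has squared up to the fingers (top crop (400,198)) and is heading for the mouth. Measuring it.

```bash
cat > reg.py <<'E'
from h import *
import pickle,sys
O=np.array([.685,.082]);c,sn=np.cos(.06),np.sin(.06)
def box(p): d=np.array(p)[:2]-O; return (np.array([d[0]*c+d[1]*sn,-d[0]*sn+d[1]*c])*1000).round(1)
if __name__=="__main__":
    s=pickle.load(open(sys.argv[1],"rb"))
    g=lambda x,y,z:px2w(s,185+x/3.8,115+y/3.8,z)
    pts=[(357,167),(439,153),(452,236),(373,249)]
    w=[g(*p,.124)[:2] for p in pts];print([box(p) for p in w],"mean",box(np.mean(w,0)))
    print("spigot",box(g(400,195,.134)))
    print("posts",box(g(278,124,.104)),box(g(462,113,.104)),"guide tips",box(g(236,192,.104)),box(g(503,181,.104)))
    from scipy.spatial.transform import Rotation as Ro
    st=manip.sense();R=Ro.from_quat(st["tool_rot"]).as_matrix()
    print("tip",box(st["tcp_pos"]+R@np.array([-.011,.003,-.012])))
E
python3 reg.py top4.pkl
```

```text
[array([-42. ,   2.3]), array([-36.5, -43.1]), array([-83.1, -48.5]), array([-88.1,  -5. ])] mean [-62.4 -23.6]
spigot [-61.  -21.9]
posts [-10.   49.2] [ -9.1 -55.5] guide tips [-48.  74.] [-49.5 -77. ]
tip [-80.4 -25.4]
```

With the frame refined from the guides (origin ≈ (0.682, 0.080)), the part is at box (−59, −21). It needs 10–20 mm more to the left before the mouth. I'll push slowly in an arc: turn left, then heading left.

```bash
python3 -m creep '{"claw":[2,2,2,2,2,2,2,2,2,2,2],"dp":[[-0.26,0.1,0.11],[-0.52,0.2,0.22],[-0.78,0.3,0.33],[-1.04,0.4,0.44],[-1.3,0.5,0.55],[-1.56,0.6,0.66],[-1.8,0.76,0.76],[-2.04,0.92,0.86],[-2.27,1.07,0.96],[-2.5,1.23,1.05],[-2.74,1.38,1.15]],"roll":[-0.055,-0.11,-0.165,-0.22,-0.275,-0.33,-0.33,-0.33,-0.33,-0.33,-0.33]}'
python3 st.py
python3 - <<'E'
from h import *
import pickle
for n in["side","top"]:
    s=imaging.snapshot(n);save(s,n+"5");pickle.dump(s,open(n+"5.pkl","wb"))
    i=cv2.cvtColor(s["image"],cv2.COLOR_RGB2BGR)
    c=i[120:270,220:400] if n=="side" else i[115:240,185:370]
    c=cv2.resize(c,None,fx=3.8,fy=3.8,interpolation=cv2.INTER_CUBIC)
    cv2.imwrite(f"pics/c7{n}.png",np.clip(c.astype(float)*1.3,0,255).astype(np.uint8))
E
```

```text
t: 19.65
tcp_pos: [0.628, 0.0662, 0.0943]
tool_rot: [-0.25, 0.946, -0.03, 0.203]
force: [-1.4, -1.1, 0.3]
finger_gap: 0.237
19.65 [-0.117  0.612  1.852  0.324  0.29  -2.498] [0.628  0.0662 0.0943] f [-1.4 -1.1  0.3] gap 0.237
lean 23.63 lean heading 6.4 y head 117.83 
R [[-0.7929, -0.461, 0.3984], [-0.4853, 0.8732, 0.0446], [-0.3685, -0.1579, -0.9161]]
```

View pics/c7side.png

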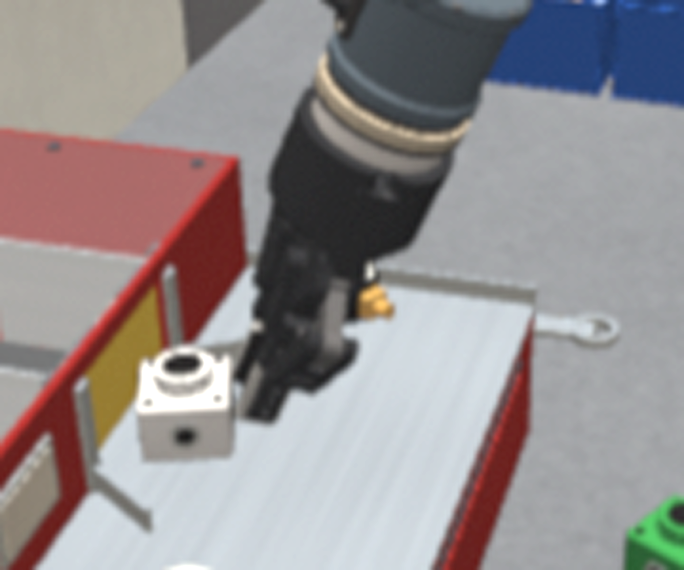

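View pics/c7top.png

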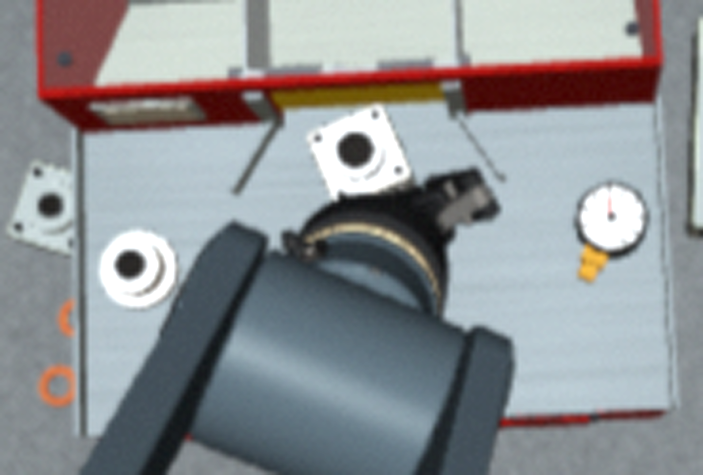

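The arc push worked: the part turned with the fingers and moved left to top crop (355,149), in front of the flap.

```bash
sed -i 's/O=np.array(\[.685,.082\])/O=np.array([.682,.080])/' reg.py
python3 - <<'E'
from reg import *
from scipy.spatial.transform import Rotation as Ro
s=pickle.load(open("top5.pkl","rb"));g=lambda x,y,z:px2w(s,185+x/3.8,115+y/3.8,z)
print("spigot top",box(g(355,149,.134)))
k=pickle.load(open("side5.pkl","rb"));print("spigot side",box(px2w(k,220+182/3.8,120+366/3.8,.134)))
print([box(g(*p,.124)) for p in((307,138),(380,104),(411,177))])
st=manip.sense();R=Ro.from_quat(st["tool_rot"]).as_matrix();t=st["tcp_pos"]
print("tip calc",box(t+R@np.array([-.011,.003,-.012])),"side pxl tips",k["image"].shape, [w2px(k,t+R@np.array([-.011,y,-.012])).round(1) for y in(.017,-.017)])
# world->tool for unit box x,y
ex=np.array([c,sn,0]);ey=np.array([-sn,c,0]);print("ex in tool",(R.T@ex).round(4),"ey",(R.T@ey).round(4))
E
```

```text
spigot top [-31.2   3.6]
spigot side [-33.4   7.5]
[array([-21.1,  31.3]), array([-4. , -9.7]), array([-46. , -25.4])]
tip calc [-51.4  -3.2] side pxl tips (400, 640, 3) [array([280.3, 230.4]), array([279.1, 218.2])]
ex in tool [-0.8201 -0.4082  0.4011] ey [-0.4373  0.8991  0.0207]
```

Part at box (−32, +5), centred well enough. Next I'll push straight in while turning back square to the box.

```bash
python3 -m creep '{"claw":[2,2,2,2,2,2,2,2],"dp":[[-0.27,-0.09,0.13],[-0.54,-0.19,0.25],[-0.82,-0.28,0.38],[-1.09,-0.37,0.5],[-1.36,-0.47,0.63],[-1.63,-0.56,0.76],[-1.9,-0.66,0.88],[-2.18,-0.75,1.01]],"roll":[0.03,0.07,0.1,0.14,0.17,0.2,0.23,0.26]}'
python3 st.py
python3 - <<'E'
from reg import *
for n in["side","top"]:
    s=imaging.snapshot(n);save(s,n+"6");pickle.dump(s,open(n+"6.pkl","wb"))
    i=cv2.cvtColor(s["image"],cv2.COLOR_RGB2BGR)
    c=i[120:270,220:400] if n=="side" else i[115:240,185:370]
    c=cv2.resize(c,None,fx=3.8,fy=3.8,interpolation=cv2.INTER_CUBIC)
    cv2.imwrite(f"pics/c8{n}.png",np.clip(c.astype(float)*1.3,0,255).astype(np.uint8))
from scipy.spatial.transform import Rotation as Ro
st=manip.sense();R=Ro.from_quat(st["tool_rot"]).as_matrix();t=st["tcp_pos"]
print("tip calc",box(t+R@np.array([-.011,.003,-.012])))
ex=np.array([np.cos(.06),np.sin(.06),0]);ey=np.array([-ex[1],ex[0],0]);print("ex in tool",(R.T@ex).round(4),"ey",(R.T@ey).round(4))
E
```

```text
t: 20.55
tcp_pos: [0.6516, 0.071, 0.0937]
tool_rot: [-0.125, 0.971, -0.003, 0.204]
force: [-2.1, 0.5, -1.5]
finger_gap: 0.236
20.55 [-0.103  0.632  1.79   0.269  0.329 -2.168] [0.6516 0.071  0.0937] f [-2.1  0.5 -1.5] gap 0.236
lean 23.49 lean heading 6.5 y head 104.0 
R [[-0.8859, -0.2416, 0.396], [-0.2439, 0.9687, 0.0454], [-0.3946, -0.0564, -0.9171]]
tip calc [-25.6  -2.6]
ex in tool [-0.8981 -0.184   0.3995] ey [-0.1917  0.9812  0.0211]
```

View pics/c8side.png

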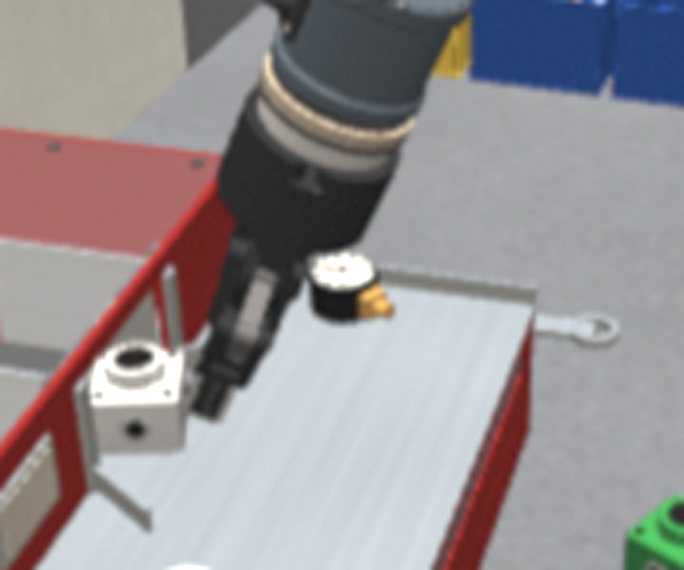

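View pics/c8top.png

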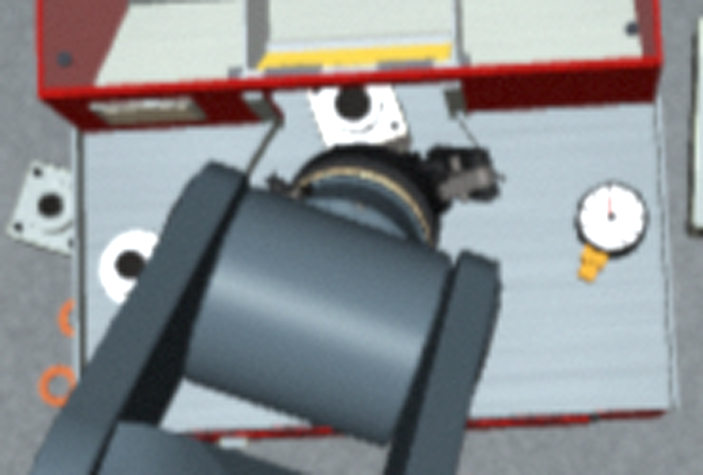

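The flap is lifting and the part is in the mouth, roughly centred at top crop (352,105). I'll carry on in and finish squaring up.

```bash
python3 -m creep '{"claw":[2,2,2,2,2,2,2,2],"dp":[[-0.29,-0.03,0.13],[-0.58,-0.06,0.26],[-0.88,-0.09,0.39],[-1.17,-0.12,0.52],[-1.47,-0.15,0.65],[-1.76,-0.18,0.77],[-2.05,-0.21,0.9],[-2.34,-0.24,1.03]],"roll":[0.02,0.04,0.07,0.09,0.11,0.13,0.16,0.18]}'
python3 st.py
cat > look.py <<'E'
from reg import *
import sys
N=sys.argv[1]
for n in["side","top"]:
    s=imaging.snapshot(n);save(s,n+N);pickle.dump(s,open(n+N+".pkl","wb"))
    i=cv2.cvtColor(s["image"],cv2.COLOR_RGB2BGR)
    c=i[120:270,180:360] if n=="side" else i[25:240,185:370]
    f_=3.8 if n=="side" else 2.7
    c=cv2.resize(c,None,fx=f_,fy=f_,interpolation=cv2.INTER_CUBIC)
    cv2.imwrite(f"pics/L{N}{n}.png",np.clip(c.astype(float)*1.3,0,255).astype(np.uint8))
from scipy.spatial.transform import Rotation as Ro
st=manip.sense();R=Ro.from_quat(st["tool_rot"]).as_matrix();t=st["tcp_pos"]
print("tip calc",box(t+R@np.array([-.011,.003,-.012])))
ex=np.array([np.cos(.06),np.sin(.06),0]);ey=np.array([-ex[1],ex[0],0]);print("ex in tool",(R.T@ex).round(4),"ey",(R.T@ey).round(4))
E
python3 look.py 7
```

```text
t: 21.45
tcp_pos: [0.6781, 0.0745, 0.0944]
tool_rot: [-0.037, 0.978, 0.015, 0.204]
force: [-3.4, 0.7, 2.8]
finger_gap: 0.232
21.45 [-0.092  0.654  1.723  0.227  0.368 -1.933] [0.6781 0.0745 0.0944] f [-3.4  0.7  2.8] gap 0.232
lean 23.63 lean heading 6.4 y head 94.49 
R [[-0.9139, -0.0782, 0.3983], [-0.0658, 0.9968, 0.0448], [-0.4005, 0.0147, -0.9162]]
tip calc [ 1.9 -2.6]
ex in tool [-0.9154 -0.0193  0.4021] ey [-0.0121  0.9997  0.0204]
```

View pics/L7side.png

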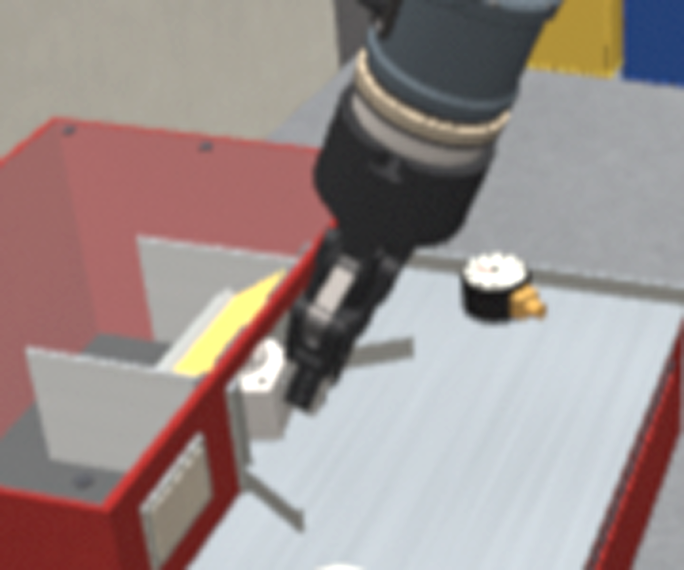

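View pics/L7top.png

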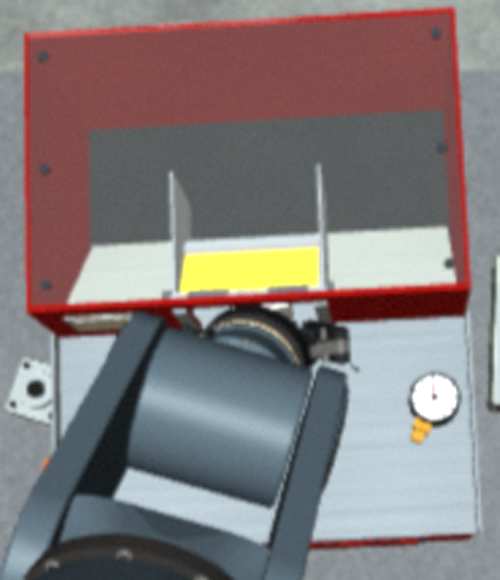

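Run:
```python
from reg import *
k=pickle.load(open("side7.pkl","rb"));h=lambda x,y,z:box(px2w(k,180+x/3.8,120+y/3.8,z))
print("rear corner bottom",h(283,437,.09),"top",h(288,380,.124),"tip bottom px",h(308,410,.108), "spigot",h(262,355,.134))
W=cloud(k);
for x,y in((270,415),(300,385),(312,400),(325,330)): print(W[int(120+y/3.8),int(180+x/3.8)].round(4),box(W[int(120+y/3.8),int(180+x/3.8)]))
i=cv2.cvtColor(k["image"],cv2.COLOR_RGB2BGR)[190:240,225:290];cv2.imwrite("pics/z7.png",cv2.resize(i,None,fx=11,fy=11,interpolation=cv2.INTER_CUBIC))
```

```text
rear corner bottom [-4.4 15. ] top [-9.4 11.5] tip bottom px [-19.   12.6] spigot [5.4 7.6]
[0.6792 0.1004 0.1078] [-1.6 20.6]
[0.6647 0.0956 0.1264] [-16.4  16.6]
[0.6576 0.0947 0.1181] [-23.5  16.2]
[0.6247 0.1339 0.1918] [-53.9  57.3]
```

View pics/z7.png

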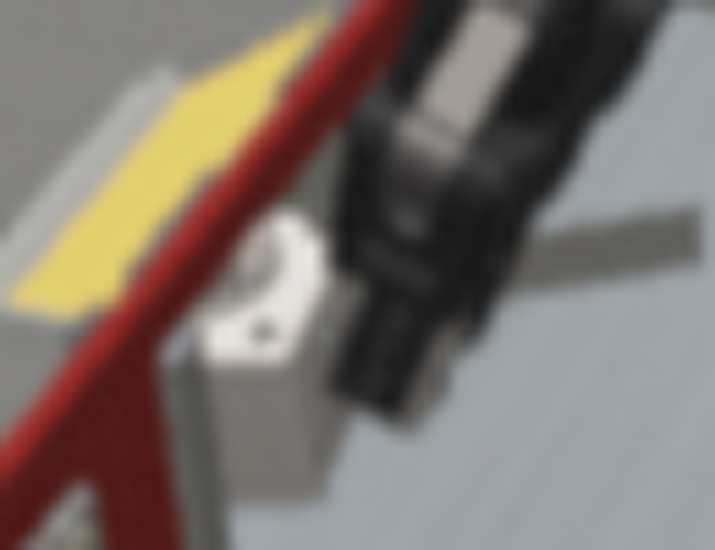

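The rear corner is still at box x ≈ −6, so the middle is at about +16 and needs roughly 5–12 mm more. I'll go on in small steps, watching the force for header contact.

```bash
python3 -m creep '{"claw":[2,2,2],"dp":[[-0.2,0,0.08],[-0.38,0,0.16],[-0.55,0,0.24]],"roll":[0,0.01,0.02]}'
python3 st.py; python3 look.py 8;python3 - <<'E'
from reg import *
k=pickle.load(open("side8.pkl","rb"))
i=cv2.cvtColor(k["image"],cv2.COLOR_RGB2BGR)[190:240,225:290];cv2.imwrite("pics/z8.png",cv2.resize(i,None,fx=11,fy=11,interpolation=cv2.INTER_CUBIC))
E
```

```text
t: 21.85
tcp_pos: [0.6847, 0.0747, 0.0949]
tool_rot: [-0.027, 0.978, 0.017, 0.205]
force: [-2.5, 0.1, 3.5]
finger_gap: 0.236
21.85 [-0.09   0.659  1.707  0.22   0.376 -1.905] [0.6847 0.0747 0.0949] f [-2.5  0.1  3.5] gap 0.236
lean 23.73 lean heading 6.3 y head 93.46 
R [[-0.9145, -0.0603, 0.4], [-0.0464, 0.9979, 0.0443], [-0.4018, 0.022, -0.9155]]
tip calc [ 8.5 -3.1]
ex in tool [-9.150e-01 -5.000e-04  4.034e-01] ey [0.0082 0.9998 0.0197]
```

View pics/z8.png

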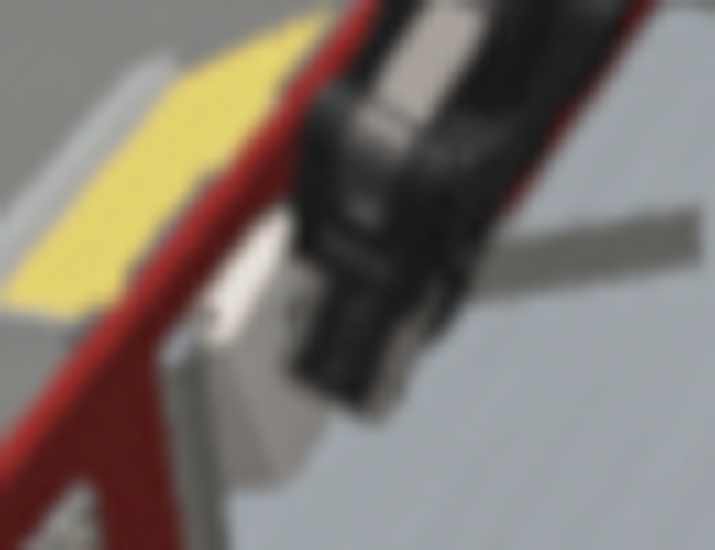

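Run:
```python
from reg import *
k=pickle.load(open("side8.pkl","rb"));W=cloud(k)
for x,y in((318,120),(320,160),(312,200),(330,240),(340,300),(310,360),(300,440),(250,420),(250,300)):
    u,v=int(round(225+x/11)),int(round(190+y/11));print((x,y),box(W[v,u]),(W[v,u,2]*1000).round(0))
from scipy.spatial.transform import Rotation as Ro
st=manip.sense();R=Ro.from_quat(st["tool_rot"]).as_matrix();a=(W-st["tcp_pos"])@R
m=np.isfinite(a).all(-1)&(np.abs(a[...,0])<.03)&(np.abs(a[...,1])<.06)&(a[...,2]>-.08)&(a[...,2]<.0)&(s:=k["image"].max(-1)<70)
Q=W[m];b=np.array([box(q) for q in Q]);
for z in range(100,180,8):
    j=np.abs(Q[:,2]*1000-z)<4
    if j.any(): print(z,j.sum(),"max x",np.sort(b[j,0])[-3:],"y",b[j,1].min(),b[j,1].max())
```

```text
(318, 120) [-35.   58.4] 200.0
(320, 160) [-32.   54.5] 188.0
(312, 200) [-24.7  45.7] 176.0
(330, 240) [-21.2  33.4] 158.0
(340, 300) [-13.4  16.9] 135.0
(310, 360) [-5.8 17.3] 120.0
(300, 440) [ 1.  12.3] 99.0
(250, 420) [ 3.7 22. ] 110.0
(250, 300) [8.5 7.6] 125.0
108 2 max x [-15.1 -14.7] y -16.9 -12.8
116 19 max x [-8.  -5.7 -2.6] y -15.6 20.5
124 32 max x [-4.7 -4.5 -4.3] y -17.9 19.8
132 35 max x [-7.  -6.9 -5.7] y -18.8 20.8
140 4 max x [-14.2 -12.7  -9.5] y 13.3 19.0
148 19 max x [-31.3 -28.1 -24.2] y 6.5 36.4
156 50 max x [-1.9 -1.8 -1.6] y -17.0 42.2
164 19 max x [-19.4 -18.7 -18. ] y 13.1 44.3
172 3 max x [-29.  -24.6 -22.9] y 42.6 44.1
```

View pics/L8top.png

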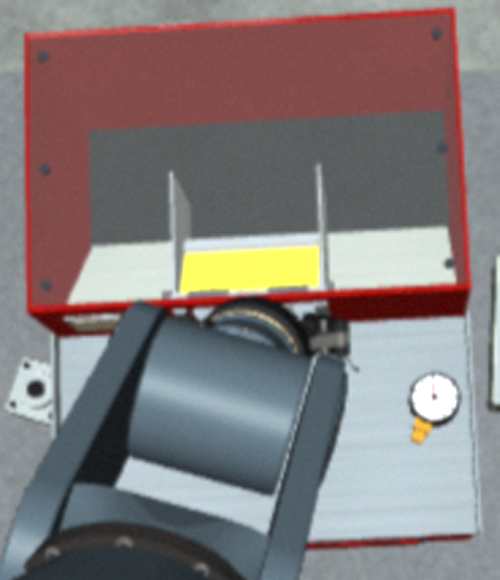

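Still about 13 mm between the links and the header. Pushing 8 mm further.

```bash
python3 -m creep '{"claw":[2,2,2,2],"dp":[[-0.2,0,0.08],[-0.38,0,0.16],[-0.56,0,0.24],[-0.74,0,0.32]],"roll":[0,0,0,0]}'
python3 st.py; python3 look.py 9
```

```text
t: 22.35
tcp_pos: [0.6921, 0.0752, 0.0941]
tool_rot: [-0.028, 0.978, 0.017, 0.204]
force: [-2.4, -0.8, 0.4]
finger_gap: 0.23
22.35 [-0.088  0.667  1.687  0.21   0.39  -1.894] [0.6921 0.0752 0.0941] f [-2.4 -0.8  0.4] gap 0.23
lean 23.6 lean heading 6.4 y head 93.51 
R [[-0.9154, -0.0612, 0.3979], [-0.0474, 0.9979, 0.0446], [-0.3998, 0.022, -0.9163]]
tip calc [14.9 -2.6]
ex in tool [-0.9166 -0.0014  0.3998] ey [0.0075 0.9998 0.0207]
```

View pics/L9side.png

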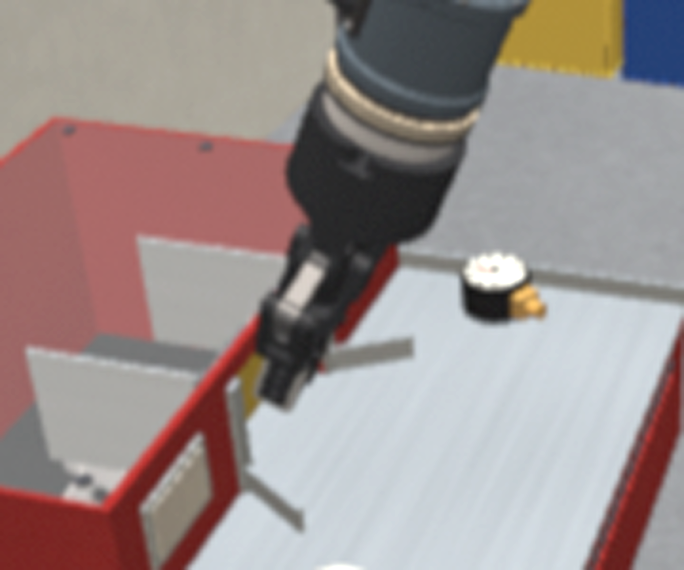

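View pics/L9top.png

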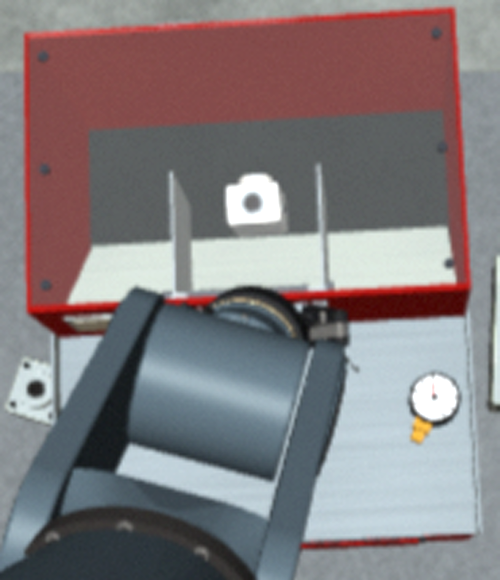

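The part went over the sill and is down in the box (top crop (253,202)). Drawing the hand straight back, then up.

```bash
python3 -m creep '{"claw":[2,2,2,2,2,2],"dp":[[0.9,0,-0.4],[1.8,0,-0.8],[2.8,0,-1.2],[3.8,0,-1.65],[4.9,0,-2.1],[6,0,-2.6]],"roll":[0,0,0,0,0,0]}'
python3 -m creep '{"claw":[2,2,2,2,2,2,2,2],"dp":[[0.3,0,-1.7],[0.6,0,-3.4],[0.9,0,-5.1],[1.2,0,-6.8],[1.5,0,-8.5],[1.8,0,-10.2],[2.1,0,-11.9],[2.4,0,-13.6]],"roll":[0,0,0,0,0,0,0,0]}'
python3 -m creep '{"claw":[2,2,2,2,2,2,2,2,2,2],"dp":[[0,0,0],[0,0,0],[0,0,0],[0,0,0],[0,0,0],[0,0,0],[0,0,0],[0,0,0],[0,0,0],[0,0,0]],"roll":[0,0,0,0,0,0,0,0,0,0]}'
python3 st.py; python3 look.py 10
```

```text
t: 23.05
tcp_pos: [0.6255, 0.0712, 0.0943]
tool_rot: [-0.028, 0.978, 0.017, 0.204]
force: [-0.4, -0.7, -0.2]
finger_gap: 0.228
t: 23.85
tcp_pos: [0.5492, 0.0642, 0.2096]
tool_rot: [-0.028, 0.978, 0.017, 0.204]
force: [0.5, 0.4, 1.0]
finger_gap: 0.231
t: 24.85
tcp_pos: [0.5507, 0.0641, 0.2092]
tool_rot: [-0.028, 0.978, 0.017, 0.204]
force: [-0.9, 0.4, -0.2]
finger_gap: 0.237
24.85 [-0.144  0.323  1.941  0.218  0.487 -1.945] [0.5507 0.0641 0.2092] f [-0.9  0.4 -0.2] gap 0.237
lean 23.65 lean heading 6.4 y head 93.51 
R [[-0.9151, -0.0612, 0.3986], [-0.0473, 0.9979, 0.0446], [-0.4005, 0.0219, -0.916]]
tip calc [-126.8   -5.3]
ex in tool [-0.9162 -0.0013  0.4007] ey [0.0076 0.9998 0.0206]
```

View pics/L10side.png

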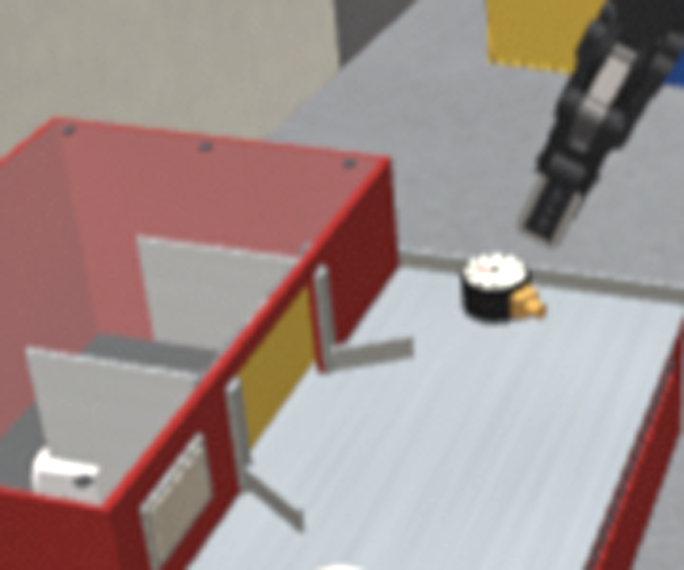

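View pics/top10.png

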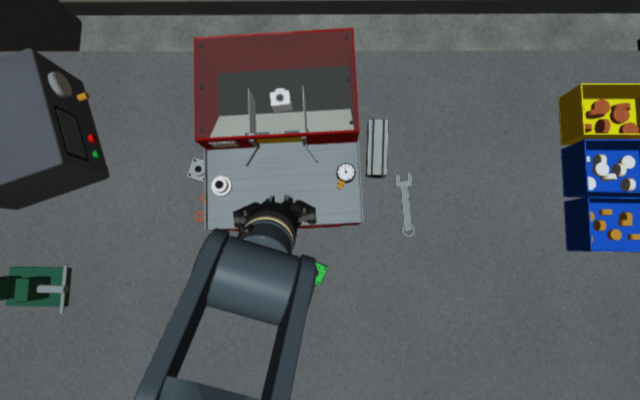

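View pics/side10.png

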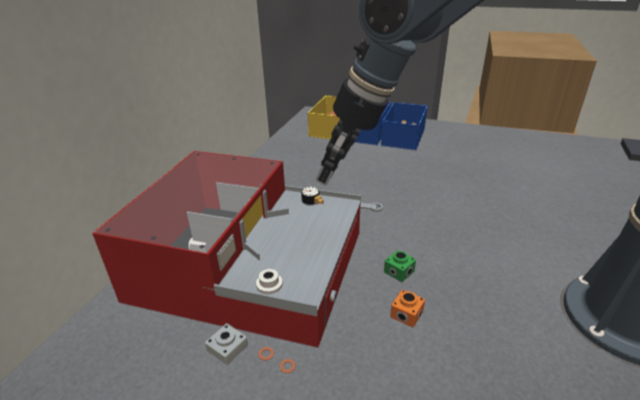

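The flap is shut (side (253,212), the same as at the start) and the part lies inside at top (280,98). The gauge (345,172), rod guide (221,185), end cap, barrel, wrench and washers are where they were, and the hand is clear.

Run:
```python
from h import *
import pickle
a=pickle.load(open("side0.pkl","rb"))["image"].astype(int);b=pickle.load(open("side10.pkl","rb"))["image"].astype(int)
d=np.abs(a-b).max(-1)
for n,(u0,u1,v0,v1) in dict(flap=(243,264,195,238),gauge=(300,325,185,206),guide=(255,284,265,293),cap=(205,248,325,360),washers=(257,297,345,373),wrench=(362,385,200,212)).items(): print(n,d[v0:v1,u0:u1].mean().round(1))
print(workorder.sign_off())
```

```text
flap 3.4
gauge 3.7
guide 4.5
cap 3.7
washers 3.8
wrench 3.9
the job is handed in; nothing more can be done
None
```

The regulator body is in the reject box and the flap is shut behind it. I handed the job in at about 25 s of the 58 s allowed.

**How it was done:** The move rows cannot tilt the tool, and the header stops vertical fingers. I built up a forward lean of about 24° by holding the arm at full stretch. Then, with the fingers 20 mm open, I pushed the part along the shelf at about 25–60 mm/s. I turned it in an arc to centre it on the mouth and pushed it through the flap until it went over the sill. The tool force read at the end of each push was no more than about 5 N. I then drew the hand back about 65 mm and raised it clear.

**Last checks:** The part lies on the box floor, seen in both the top and side views. A comparison of the side camera's first and last pictures shows only noise at the flap, gauge, rod guide, end cap, washers and wrench. The barrel I checked only by eye in the top view, and it looked unmoved.

**What disagreed:**
- **Fingertips:** the cameras put them 12–27 mm behind the reported TCP, depending on how far the fingers were open, where your text has them 19 mm ahead. I worked from the camera values.
- **Joint 6:** it briefly read −2.853 against its −2.85 limit before I rolled it back, so it may count as just past its range.

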